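# Discard rejected vials through a sprung flap

## Task

Two of the four vials on the reject station's white deck, the ones with black caps, are rejects. Slide them across the deck, without lifting them, onto the closed steel flap, then push the red-knobbed lever away and hold it so the flap stays open until they have dropped into the hidden bin. Let the flap spring fully shut, and leave the two blue-capped vials standing where they are on the deck.

Things in the scene. Friction and masses are not known exactly. Their poses are not given: they have to be found in the camera images.
- station: fixed grey box on the bench, 208 (x) by 320 mm (y); origin: centre of its underside; x points away from the robot (to the flap), y left, z up. White deck: top at z = 170 mm, x = -104 to 0; front lip 4 mm high at x = -104 to -100; side rims 8 mm high at y = +-158. The flap closes the slot beyond the deck; under both is the hidden bin, floor at z = 8 mm
- slot_center (a point): point fixed to the station on top of the shut steel flap, at its middle (station x = 45, y = 0, z = 169 mm). The shut flap is level, 1 mm below the deck, 84 mm in x (station x = 3 to 87, yellow far edge) by 304 mm in y; a guard at x = 100 stands 45 mm above the deck
- flap (a joint): angle of the sprung flap, rad: 0 shut, 1.25 fully open (far edge swung down). Hinge line: along station y at x = 0, z = 166 mm, at the deck edge. The spring carries the vials while shut, and shuts the flap when the lever is let go. Vials standing on the flap topple and drop through when it is held beyond about 1.1 for a second or so
- knob (a point): lever fixed to the flap, outside the station's right side (station y = -180 mm): 9 mm steel rod, red ball knob 26 mm across. This point: knob centre, 90 mm from the hinge line; turns with the flap. Shut: knob leans to station x = -43, z = 245. Push it to station +x, about 5 N, to open: at 1.1 rad the knob is at x = 51, z = 240
- black_1: a glass sample vial with a black screw cap, a reject; 27 mm in diameter, 60 mm high, about 30 g, upright on the station's deck, one of a row of four along station y, about 70 mm apart, about 60 mm in front of the hinge line, its way along +x to the flap free; the origin is the centre of its underside, z up to the cap
- black_2: a glass sample vial with a black screw cap, a reject; 27 mm in diameter, 60 mm high, about 30 g, upright on the station's deck, one of a row of four along station y, about 70 mm apart, about 60 mm in front of the hinge line, its way along +x to the flap free; the origin is the centre of its underside, z up to the cap
- blue_1: a glass sample vial with a blue screw cap, good, to be left alone; 27 mm in diameter, 60 mm high, about 30 g, upright on the station's deck, one of a row of four along station y, about 70 mm apart, about 60 mm in front of the hinge line, its way along +x to the flap free; the origin is the centre of its underside, z up to the cap
- blue_2: a glass sample vial with a blue screw cap, good, to be left alone; 27 mm in diameter, 60 mm high, about 30 g, upright on the station's deck, one of a row of four along station y, about 70 mm apart, about 60 mm in front of the hinge line, its way along +x to the flap free; the origin is the centre of its underside, z up to the cap

How it is judged:
By the outcome, as a careful person would: the job done as asked, in the order asked, and still so for the second after the job is handed in, with the robot touching nothing.
It also fails if it takes over 58 s, if anything falls off the work surface, if the arm or the gripper's body presses on something with over 40 N, if the wrist force passes 120 N, or if a joint passes its speed limit or range.

## Robot

A 7-joint arm with a two-finger parallel gripper is mounted at the origin on a cart in front of the work surface, level with it; the furniture and walls round the work are solid. World frame = base frame: x ahead of the robot, y to its left, z up, the work surface at z = 0. Lengths are in m, angles in rad, forces in N, time in s.
With the tool pointing down it reaches from about 0.4 to 0.875 m from the base axis. Payload 19.3 kg.
Tool frame: the origin (TCP) lies midway between the tips of the shut fingers; the grasp point (between the pads) lies 19 mm behind it; z points along the fingers, y is the line along which they close (so a half turn about z gives the same grasp; the last joint's range is limited). The gripper opens to 85 mm and grips with 20 to 120 N. Pads are 22 mm wide; open, the fingers measure 114 mm over their backs; the gripper's body (76 mm by 85 mm) begins 54 mm behind the grasp point. The pads swing forward as they close: fully open they stand 13 mm farther back than shut.
Start: joints at [-1.274, 0.521, -0.036, 1.599, 0.021, 1.021, -0.113], TCP at [0.224, 0.583, 0.231] pointing down, gripper open.
Joint ranges: [-2.91, 2.91], [-0.3, 2.13], [-1.5, 1.42], [0.17, 2.43], [-1.26, 4.41], [0.16, 1.93], [-2.52, 2.52]. Speed limits (rad/s): [1.89, 1.89, 2.39, 2.39, 3.01, 3.01, 3.01].

## Interface

Orientations are given as [roll, pitch, yaw] about the fixed x, y, z axes, in that order (R = Rz(yaw) Ry(pitch) Rx(roll)).
In Python, from workcell import bot gives the robot as it stands.
- The arm moves only by the tool move_arm, never from a script. Its argument "moves" is a list that holds one entry, the list of rows, each a list of 7 numbers: the opening, from 0 (shut) to 1 (fully open), then the shift along the tool's x, y, z in units of 1000 mm (1.0 is 1000 mm), then the turn, a rotation vector about the tool's x, y, z in units of 2 pi rad (1.0 is 2 pi rad). A call has 1 to 5 rows; each row is the pose to reach, as a shift and turn from the pose commanded when the call began, along the tool's axes at that moment, turning the shorter way round; what a row does not reach only later rows make up. A row lasts 1/10 s, in which the tool goes at most 50 mm and 8.59 degrees, less where a joint would pass 70% of its speed; a pose out of reach is approached as far as the arm can. A call with a number of a shift or a turn outside -1 to 1 is refused whole. A call with a gripper value outside its range is refused whole. The fingers move at their own pace and stop on an object; "force" is the grip in N (left out, the last holds). Time passes only in rows, so rows that repeat a pose let the fingers close. It gives the time, the measured TCP pose, the force, the opening and the grip force at its end, in the units of the state.
- bot.observe(): the state, without advancing time (a new reading comes with each control period).
- bot.grab_frame(name): name is "scene" or "top" or "wrist"; returns the picture (384x512x3 uint8, red, green, blue); there is no depth.
- bot.camera_params(name): a dict with "vertical_fov" (degrees; the focal length in pixels is half the picture's height over the tangent of half this angle, whatever the lens; pixels are square), "cx", "cy" (the principal point, pixels), "R" (3x3) and "t" (3): a world point X has camera coordinates R X + t. Camera axes: x right, y down, z forward; pixel columns grow to the right and rows downward; lengths in m; the calibration is good to about 2 mm. A picture is of the moment at which its call begins: read the wrist's pose just before it. camera_params takes no time and is no camera call; for the wrist camera it gives the pose at the moment of the call.
- bot.job_done(): hands the job in; it is judged then, once.
The state is a dict: "clock": time; "qpos": joint angles; "qd": joint speeds; "joint_efforts": joint torques, N m; "position": TCP position; "tool_rot": TCP orientation; "force": force on the tool from outside, world axes, zero at the start; "moment": the same for the moment, N m; "grip_width": finger opening in m; "finger_force": force on a finger pad.
Only numpy, scipy, OpenCV 4.12 (cv2) and the standard library are available. Lean on these libraries where they do the work, as an engineer would, in place of code of your own. Each camera call takes 0.05 s, during which the arm holds its last target. There are 200 camera calls.

## Working session

There is one attempt and no reset: what is moved stays moved. The work goes in short steps, Python scripts to look and compute and a tool call to move; the robot and the scene stay as the last step left them, time stands still between calls to the robot, and variables do not carry over. Pictures are saved under pics/ and viewed, at most 10 in all, crops included, and the job is handed in when it is done.

Besides the shell and the picture viewer there is one more tool, called after "Request:" by a JSON object that holds its "name" and its "arguments", one argument or row to a line. move_arm: Moves the arm, as the interface text tells. Shifts and turns lie within -1 to 1; 1 stands for 1000 mm of shift or 2 pi rad of turn. Its arguments: {"type":"object","properties":{"moves":{"type":"array"},"force":{"type":"number"}},"required":["moves"]}

```bash
mkdir -p pics; python3 - <<'E'
from workcell import bot
import cv2,numpy as np
s=bot.observe();print({k:np.round(v,3).tolist() for k,v in s.items()})
a=bot.grab_frame("scene");b=bot.grab_frame("top")
for n,i in(("scene",a),("top",b)):
    cv2.imwrite(f"pics/{n}0.png",cv2.resize(i[:,:,::-1],(800,600),interpolation=cv2.INTER_CUBIC))
    np.save(f"{n}0.npy",i);p=bot.camera_params(n);print(n,p)
E
```

```text
{'clock': 0.0, 'qpos': [-1.274, 0.522, -0.036, 1.6, 0.021, 1.021, -0.113], 'qd': [0.001, 0.001, 0.001, -0.001, -0.002, -0.001, 0.001], 'joint_efforts': [-0.0, -92.711, 1.98, -36.994, 0.018, 0.008, 0.0], 'position': [0.224, 0.583, 0.231], 'tool_rot': [-3.14, 0.0, 2.775], 'force': [-0.116, 0.259, -0.635], 'moment': [0.024, 0.023, -0.017], 'finger_force': 0.0, 'grip_width': 0.086}
scene {'vertical_fov': 53.03801744343521, 'cx': 249.76597420739154, 'cy': 191.9027056452283, 'R': array([[-0.54261951, -0.8399769 ,  0.00169573],
       [-0.35892625,  0.23003784, -0.90457423],
       [ 0.75943138, -0.49144827, -0.42631278]]), 't': array([0.35326786, 0.34697866, 0.505774  ])}
top {'vertical_fov': 48.85880684238166, 'cx': 259.6538541690325, 'cy': 198.68853234802725, 'R': array([[ 0.01458986, -0.99985928,  0.00827934],
       [-0.98658554, -0.01574162, -0.16248441],
       [ 0.16259188, -0.00579765, -0.98667638]]), 't': array([0.02933378, 0.579869  , 0.97776568])}
```

View pics/scene0.png

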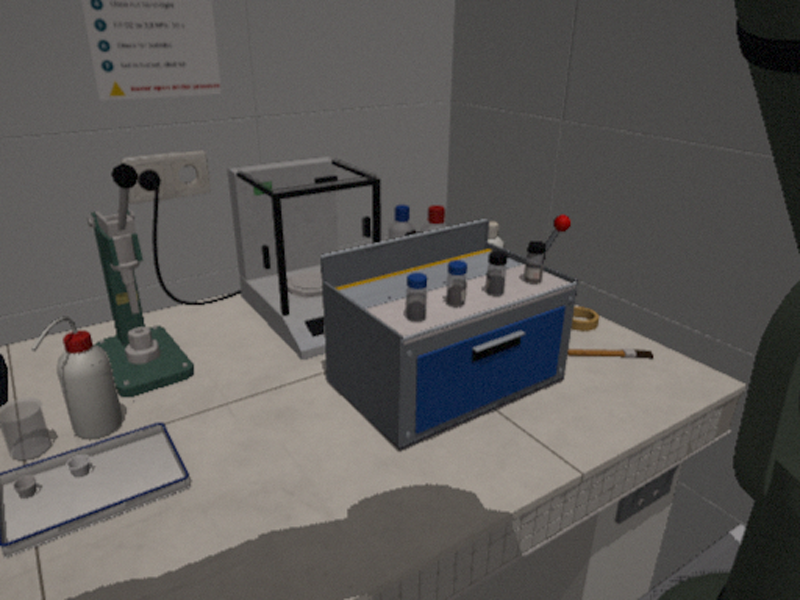

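View pics/top0.png

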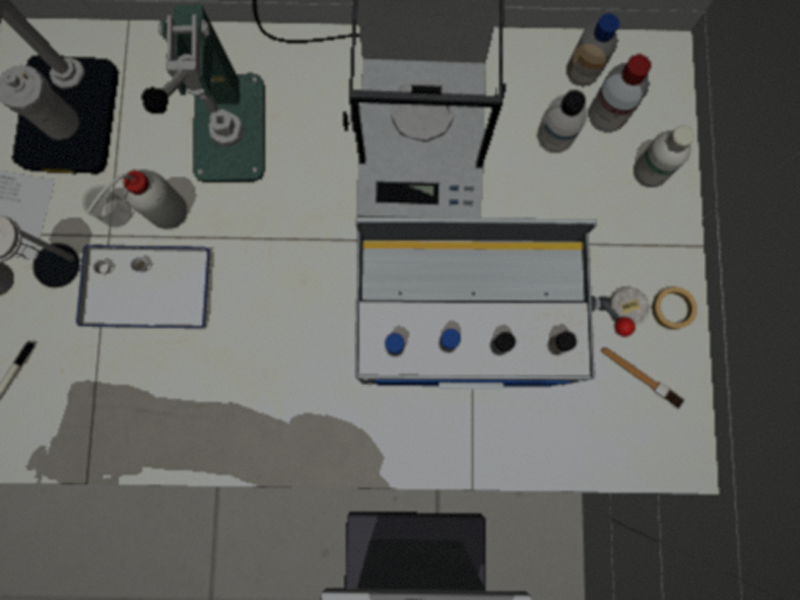

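The scene picture shows the station, with the row running blue, blue, black, black towards the red knob. In the top picture (800 px) the caps are at (395,343), (450,339), (503,342) and (566,341), and the knob is at (625,327). I'll enlarge the top view to measure.

```bash
python3 - <<'E'
import numpy as np,cv2
i=np.load('top0.npy')[130:255,220:420,::-1]
cv2.imwrite('pics/crop.png',cv2.resize(i,None,fx=4,fy=4,interpolation=cv2.INTER_CUBIC))
E
```

```text
(no output)
```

View pics/crop.png

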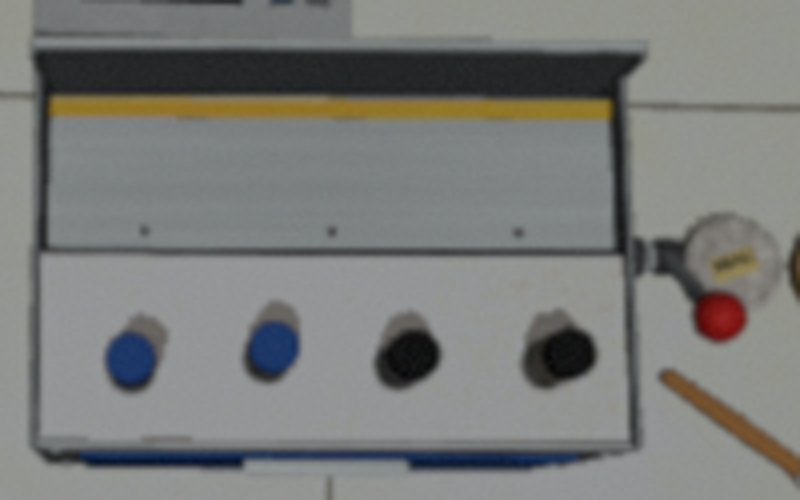

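```bash
cat > h.py <<'E'
import numpy as np
from workcell import bot
def K(n):
    p=bot.camera_params(n); f=192/np.tan(np.radians(p['vertical_fov']/2)); return f,p
def proj(X,n):
    f,p=K(n); c=p['R']@np.asarray(X).T+p['t'][:,None]; return np.c_[f*c[0]/c[2]+p['cx'],f*c[1]/c[2]+p['cy']]
def ray(uv,z,n):
    f,p=K(n); d=p['R'].T@[(uv[0]-p['cx'])/f,(uv[1]-p['cy'])/f,1]; o=-p['R'].T@p['t']; return o+d*(z-o[2])/d[2]
E
python3 - <<'E'
from h import *
from scipy.optimize import least_squares
P=lambda u,v:np.array([(u+.5)/4-.5+220,(v+.5)/4-.5+130])
obs=[((720,316),(-.043,-.18,.245)),((50,97),(.087,.152,.169)),((612,100),(.087,-.152,.169)),((36,446),(-.104,.16,.174)),((636,445),(-.104,-.16,.174)),
((40,252),(0,.158,.170)),((622,252),(0,-.156,.170))]
uv=np.array([P(*o[0]) for o in obs]);X=np.array([o[1] for o in obs])
def W(q):
    c,s=np.cos(q[2]),np.sin(q[2]);return X@np.array([[c,-s,0],[s,c,0],[0,0,1]]).T+[q[0],q[1],0]
r=least_squares(lambda q:(proj(W(q),'top')-uv).ravel(),[.6,0,0],loss='soft_l1')
print(r.x,np.round(proj(W(r.x),'top')-uv,1).tolist())
q=r.x
c,s=np.cos(q[2]),np.sin(q[2])
for u in [(131,358),(274,347),(412,353),(567,353)]:
    w=ray(P(*u),.23,'top');d=w[:2]-q[:2];print(w.round(4),'st',np.round([c*d[0]+s*d[1],-s*d[0]+c*d[1]],4))
w=ray(P(720,316),.245,'top');print('knob',w)
E
```

```text
[ 0.57314456 -0.05349071  0.01279561] [[0.1, -0.5], [0.2, -0.6], [-0.5, -0.8], [-1.4, 0.3], [1.7, 0.9], [-0.6, 0.0], [0.7, 0.5]]
[0.5082 0.053  0.23  ] st [-0.0636  0.1073]
[ 0.5148 -0.0175  0.23  ] st [-0.0579  0.0368]
[ 0.5128 -0.0856  0.23  ] st [-0.0607 -0.0314]
[ 0.514  -0.1623  0.23  ] st [-0.0605 -0.1081]
knob [ 0.53150329 -0.23371662  0.245     ]
```

```bash
cat >> h.py <<'E'
from scipy.spatial.transform import Rotation as Ro
Q=(.5731,-.0535,.0128)
def st(x,y,z):
    c,s=np.cos(Q[2]),np.sin(Q[2]); return np.array([Q[0]+c*x-s*y,Q[1]+s*x+c*y,z])
def plan(*targets,yaw=Q[2]):
    # row numbers from the present pose to each world target, tool down
    s=bot.observe(); R=Ro.from_euler('xyz',s['tool_rot']); p=np.array(s['position'])
    G=Ro.from_euler('xyz',[np.pi,0,yaw])
    for t in targets:
        print(np.round(np.r_[R.inv().apply(np.asarray(t)-p),(R.inv()*G).as_rotvec()/2/np.pi],4).tolist())
    print('t',s['clock'],'p',np.round(p,4),'F',np.round(s['force'],1),'q',np.round(s['qpos'],2))
E
python3 - <<'E'
from h import *
plan([.35,.45,.34],[.46,.25,.34],st(-.095,-.031,.30)); print(st(-.095,-.031,.18))
E
```

```text
[-0.1653, -0.0792, -0.1091, -0.0, 0.0002, 0.4396]
[-0.3397, -0.2265, -0.109, -0.0, 0.0002, 0.4396]
[-0.4774, -0.5332, -0.0686, -0.0, 0.0002, 0.4396]
t 0.1 p [0.2241 0.5831 0.2308] F [ 0.6  0.3 -0.6] q [-1.27  0.52 -0.04  1.6   0.02  1.02 -0.11]
[ 0.47850457 -0.08571343  0.18      ]
```

Request:
{"name": "move_arm", "arguments": {
  "moves": [
    [[0.165, 0, 0, -0.05, 0, 0, 0.02], [0.165, -0.03, -0.015, -0.1, 0, 0, 0.044], [0.165, -0.075, -0.035, -0.109, 0, 0, 0.068], [0.165, -0.12, -0.055, -0.109, 0, 0, 0.09], [0.165, -0.165, -0.079, -0.109, 0, 0, 0.114]]
  ]
}}

```text
clock: 0.6
position: [0.346, 0.4548, 0.3408]
tool_rot: [3.141, -0.001, 2.054]
force: [1.2, 1.5, -0.3]
grip_width: 0.0146
finger_force: 0.0
```

```bash
python3 - <<'E'
from h import *
plan([.46,.25,.34],st(-.095,-.031,.30))
E
```

```text
[-0.2343, 0.0058, 0.0007, -0.0, -0.0002, 0.3248]
[-0.5403, -0.1337, 0.0404, -0.0, -0.0002, 0.3248]
t 0.6 p [0.346  0.4548 0.3408] F [ 1.2  1.5 -0.3] q [-1.15  0.34  0.18  1.61 -0.06  1.2  -0.48]
```

Request:
{"name": "move_arm", "arguments": {
  "moves": [
    [[0.165, -0.047, 0.001, 0, 0, 0, 0.023], [0.165, -0.094, 0.002, 0, 0, 0, 0.046], [0.165, -0.14, 0.003, 0, 0, 0, 0.07], [0.165, -0.187, 0.004, 0, 0, 0, 0.093], [0.165, -0.234, 0.006, 0, 0, 0, 0.116]]
  ]
}}

```text
clock: 1.1
position: [0.4604, 0.2505, 0.3403]
tool_rot: [-3.141, -0.0, 1.325]
force: [-0.3, 1.5, 0.3]
grip_width: 0.0137
finger_force: 0.0
```

```bash
python3 - <<'E'
from h import *
plan(st(-.095,-.031,.30))
E
```

```text
[-0.3216, 0.0995, 0.0402, -0.0, 0.0, 0.2088]
t 1.1 p [0.4604 0.2505 0.3403] F [-0.3  1.5  0.3] q [-0.93  0.27  0.41  1.73 -0.12  1.16 -0.74]
```

Request:
{"name": "move_arm", "arguments": {
  "moves": [
    [[0.165, -0.046, 0.014, 0, 0, 0, 0.023], [0.165, -0.092, 0.028, 0, 0, 0, 0.046], [0.165, -0.138, 0.043, 0, 0, 0, 0.07], [0.165, -0.184, 0.057, 0, 0, 0, 0.093], [0.165, -0.23, 0.071, 0, 0, 0, 0.116]]
  ]
}}

```text
clock: 1.6
position: [0.4737, 0.0102, 0.3403]
tool_rot: [-3.141, -0.0, 0.596]
force: [0.3, 1.0, -0.0]
grip_width: 0.0141
finger_force: 0.0
```

```bash
python3 - <<'E'
from h import *
plan(st(-.095,-.031,.29))
E
```

```text
[-0.0499, 0.0821, 0.0503, -0.0001, -0.0, 0.0928]
t 1.6 p [0.4737 0.0102 0.3403] F [ 0.3  1.  -0. ] q [-0.7   0.19  0.66  1.86 -0.13  1.14 -0.97]
```

Request:
{"name": "move_arm", "arguments": {
  "moves": [
    [[0.165, -0.012, 0.02, 0.012, 0, 0, 0.023], [0.165, -0.025, 0.04, 0.025, 0, 0, 0.046], [0.165, -0.038, 0.061, 0.038, 0, 0, 0.07], [0.165, -0.05, 0.082, 0.05, 0, 0, 0.093], [0.165, -0.05, 0.082, 0.05, 0, 0, 0.093]]
  ]
}}

```text
clock: 2.1
position: [0.4785, -0.0865, 0.2891]
tool_rot: [3.14, 0.002, 0.008]
force: [0.9, -0.3, 0.6]
grip_width: 0.0138
finger_force: 0.0
```

```bash
python3 - <<'E'
from h import *
plan(st(-.095,-.031,.178))
import cv2
cv2.imwrite('pics/w1.png',bot.grab_frame('wrist')[:,:,::-1])
E
```

```text
[0.0002, -0.001, 0.1111, 0.0002, 0.0003, -0.0007]
t 2.1 p [ 0.4785 -0.0865  0.2891] F [ 0.9 -0.3  0.6] q [-0.57  0.31  0.79  1.91 -0.25  1.03 -1.23]
```

View pics/w1.png

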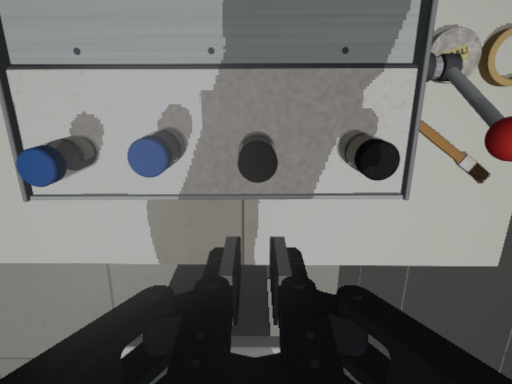

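The wrist view shows black_1's cap at (258,160), centred ahead of the fingers at about column 255. I'll go down behind it.

Request:
{"name": "move_arm", "arguments": {
  "moves": [
    [[0.165, 0, -0.001, 0.04, 0, 0, 0], [0.165, 0, -0.001, 0.08, 0, 0, 0], [0.165, 0, -0.001, 0.105, 0, 0, 0], [0.165, 0, -0.001, 0.111, 0, 0, 0], [0.165, 0, -0.001, 0.111, 0, 0, 0]]
  ]
}}

```text
clock: 2.65
position: [0.4794, -0.0825, 0.1794]
tool_rot: [-3.142, 0.001, 0.019]
force: [0.4, -0.1, 0.6]
grip_width: 0.0139
finger_force: 0.0
```

```bash
python3 - <<'E'
from h import *
plan(st(-.06,-.031,.178),st(.022,-.031,.178))
import cv2
cv2.imwrite('pics/w2.png',bot.grab_frame('wrist')[:,:,::-1])
E
```

```text
[0.0341, 0.0034, 0.0014, -0.0, 0.0001, 0.0009]
[0.1161, 0.0039, 0.0013, -0.0, 0.0001, 0.0009]
t 2.65 p [ 0.4794 -0.0825  0.1794] F [ 0.4 -0.1  0.6] q [-0.46  0.46  0.68  2.03 -0.41  0.78 -1.09]
```

View pics/w2.png

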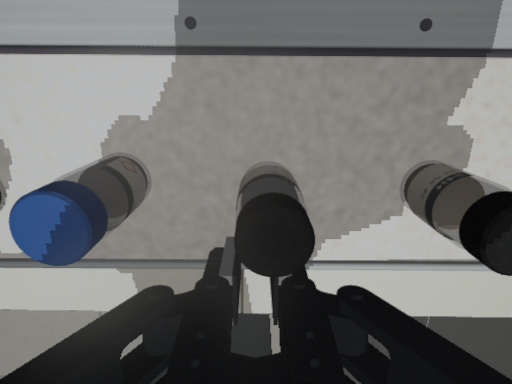

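Request:
{"name": "move_arm", "arguments": {
  "moves": [
    [[0.165, 0.002, 0.0035, 0.001, 0, 0, 0.001], [0.165, 0.006, 0.0035, 0.001, 0, 0, 0.001], [0.165, 0.013, 0.0035, 0.001, 0, 0, 0.001], [0.165, 0.02, 0.0035, 0.001, 0, 0, 0.001], [0.165, 0.028, 0.0035, 0.001, 0, 0, 0.001]]
  ]
}}

```text
clock: 3.2
position: [0.5082, -0.0858, 0.1784]
tool_rot: [-3.142, -0.0, 0.011]
force: [-0.0, 0.4, 0.6]
grip_width: 0.0142
finger_force: 0.4
```

```bash
python3 - <<'E'
from h import *
plan(st(.022,-.031,.178))
import cv2
cv2.imwrite('pics/w3.png',bot.grab_frame('wrist')[:,:,::-1])
E
```

```text
[0.0873, -0.0006, 0.0004, -0.0, -0.0, -0.0002]
t 3.2 p [ 0.5082 -0.0858  0.1784] F [-0.   0.4  0.6] q [-0.44  0.51  0.67  1.96 -0.43  0.81 -1.09]
```

View pics/w3.png

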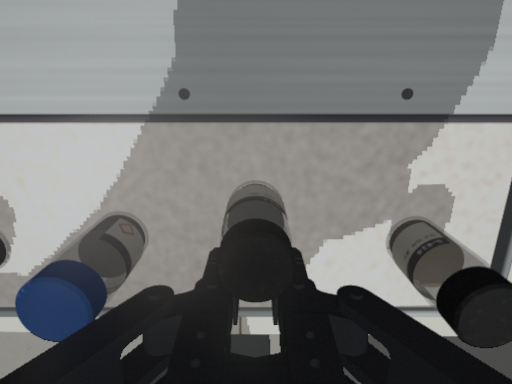

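Black_1's base is now centred at column 255 and seated between the fingers. I'll keep pushing.

Request:
{"name": "move_arm", "arguments": {
  "moves": [
    [[0.165, 0.008, 0, 0, 0, 0, 0], [0.165, 0.017, 0, 0, 0, 0, 0], [0.165, 0.026, 0, 0, 0, 0, 0], [0.165, 0.035, 0, 0, 0, 0, 0], [0.165, 0.044, 0, 0, 0, 0, 0]]
  ]
}}

```text
clock: 3.75
position: [0.5522, -0.0854, 0.1782]
tool_rot: [3.141, 0.0, 0.011]
force: [0.2, 0.2, -0.3]
grip_width: 0.0142
finger_force: 0.2
```

Request:
{"name": "move_arm", "arguments": {
  "moves": [
    [[0.165, 0.009, -0.0005, 0, 0, 0, 0], [0.165, 0.018, -0.0005, 0, 0, 0, 0], [0.165, 0.027, -0.0005, 0, 0, 0, 0], [0.165, 0.035, -0.0005, 0, 0, 0, 0], [0.165, 0.042, -0.0005, 0, 0, 0, 0]]
  ]
}}

```text
clock: 4.25
position: [0.5941, -0.0844, 0.1782]
tool_rot: [3.142, 0.0, 0.011]
force: [-0.0, 0.1, -0.3]
grip_width: 0.0141
finger_force: 0.2
```

```bash
python3 - <<'E'
from h import *
plan(st(.022,-.031,.178),st(-.03,-.031,.178),st(-.095,-.108,.28))
import cv2
cv2.imwrite('pics/w4.png',bot.grab_frame('wrist')[:,:,::-1])
E
```

```text
[0.0014, -0.0002, 0.0002, 0.0, 0.0, -0.0003]
[-0.0506, -0.0001, 0.0002, 0.0, 0.0, -0.0003]
[-0.1154, 0.077, -0.1018, 0.0, 0.0, -0.0003]
t 4.25 p [ 0.5941 -0.0844  0.1782] F [-0.   0.1 -0.3] q [-0.38  0.63  0.64  1.74 -0.46  0.92 -1.11]
```

View pics/w4.png

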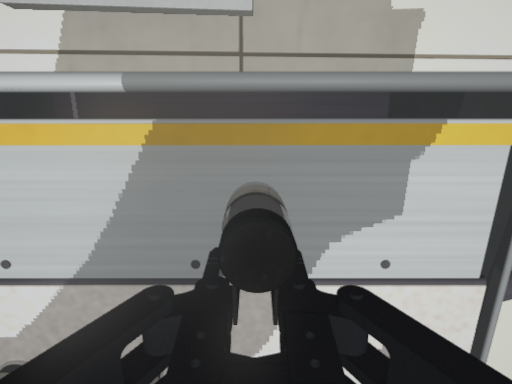

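Black_1 stands upright on the flap, clear of the hinge line, with its cap at (258,245). I'll back off, rise and go behind black_2.

Request:
{"name": "move_arm", "arguments": {
  "moves": [
    [[0.165, -0.01, 0, 0, 0, 0, 0], [0.165, -0.045, 0, 0, 0, 0, 0], [0.165, -0.07, 0, -0.04, 0, 0, 0], [0.165, -0.095, 0.015, -0.08, 0, 0, 0], [0.165, -0.115, 0.05, -0.11, 0, 0, 0]]
  ]
}}

```text
clock: 4.8
position: [0.4772, -0.1343, 0.2895]
tool_rot: [-3.14, -0.0, 0.014]
force: [1.3, -1.3, -0.2]
grip_width: 0.014
finger_force: 0.0
```

```bash
python3 - <<'E'
from h import *
plan(st(-.096,-.108,.28),st(-.096,-.108,.178))
E
```

```text
[0.0009, 0.0284, 0.0095, -0.0003, -0.0, 0.0002]
[0.0008, 0.0286, 0.1115, -0.0003, -0.0, 0.0002]
t 4.8 p [ 0.4772 -0.1343  0.2895] F [ 1.3 -1.3 -0.2] q [-0.46  0.33  0.8   1.89 -0.27  1.04 -1.11]
```

Request:
{"name": "move_arm", "arguments": {
  "moves": [
    [[0.165, 0, 0.0286, 0.01, 0, 0, 0], [0.165, 0, 0.0286, 0.04, 0, 0, 0], [0.165, 0, 0.0286, 0.08, 0, 0, 0], [0.165, 0, 0.0286, 0.105, 0, 0, 0], [0.165, 0, 0.0286, 0.111, 0, 0, 0]]
  ]
}}

```text
clock: 5.3
position: [0.4773, -0.1638, 0.1751]
tool_rot: [-3.141, 0.004, 0.01]
force: [-0.4, -0.2, 0.7]
grip_width: 0.0137
finger_force: 0.0
```

```bash
python3 - <<'E'
from h import *
plan(st(-.096,-.108,.178),st(.022,-.108,.178))
import cv2
cv2.imwrite('pics/w5.png',bot.grab_frame('wrist')[:,:,::-1])
E
```

```text
[0.0012, -0.0011, -0.0029, -0.0001, 0.0006, -0.0004]
[0.1192, -0.0014, -0.0033, -0.0001, 0.0006, -0.0004]
t 5.3 p [ 0.4773 -0.1638  0.1751] F [-0.4 -0.2  0.7] q [-0.29  0.5   0.68  1.99 -0.43  0.8  -0.92]
```

View pics/w5.png

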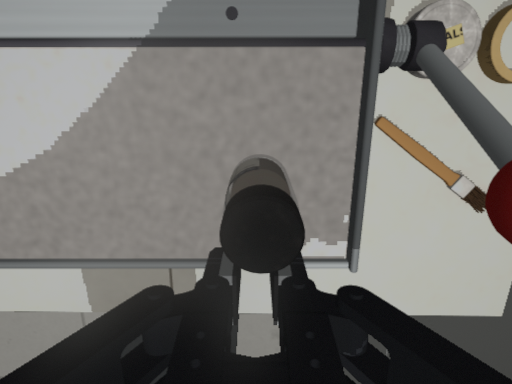

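Black_2 is centred ahead of the fingers, base at about (260,180) against the finger centre at column 256. I'll push it.

Request:
{"name": "move_arm", "arguments": {
  "moves": [
    [[0.165, 0.003, 0, -0.003, 0, 0, 0], [0.165, 0.008, 0, -0.003, 0, 0, 0], [0.165, 0.015, 0, -0.003, 0, 0, 0], [0.165, 0.022, 0, -0.003, 0, 0, 0], [0.165, 0.03, 0, -0.003, 0, 0, 0]]
  ]
}}

```text
clock: 5.85
position: [0.5102, -0.1637, 0.1804]
tool_rot: [-3.142, -0.0, 0.011]
force: [0.1, 0.3, 0.1]
grip_width: 0.0141
finger_force: 0.3
```

Request:
{"name": "move_arm", "arguments": {
  "moves": [
    [[0.165, 0.008, 0, 0, 0, 0, 0], [0.165, 0.017, 0, 0, 0, 0, 0], [0.165, 0.026, 0, 0, 0, 0, 0], [0.165, 0.035, 0, 0, 0, 0, 0], [0.165, 0.044, 0, 0, 0, 0, 0]]
  ]
}}

```text
clock: 6.35
position: [0.5541, -0.1633, 0.18]
tool_rot: [3.142, 0.0, 0.011]
force: [-0.1, 0.7, 0.2]
grip_width: 0.0139
finger_force: 0.2
```

```bash
python3 - <<'E'
from h import *
plan(st(.022,-.108,.178))
E
```

```text
[0.0424, -0.0016, 0.002, 0.0, 0.0, -0.0003]
t 6.35 p [ 0.5541 -0.1633  0.18  ] F [-0.1  0.7  0.2] q [-0.27  0.6   0.66  1.8  -0.46  0.9  -0.95]
```

Request:
{"name": "move_arm", "arguments": {
  "moves": [
    [[0.165, 0.009, 0, 0, 0, 0, 0], [0.165, 0.018, 0, 0, 0, 0, 0], [0.165, 0.027, 0, 0, 0, 0, 0], [0.165, 0.035, 0, 0, 0, 0, 0], [0.165, 0.042, 0, 0, 0, 0, 0]]
  ]
}}

```text
clock: 6.85
position: [0.596, -0.1628, 0.1801]
tool_rot: [3.142, 0.0, 0.011]
force: [-0.2, 0.7, 0.7]
grip_width: 0.0141
finger_force: 0.2
```

Request:
{"name": "move_arm", "arguments": {
  "moves": [
    [[0.165, -0.01, 0, 0, 0, 0, 0], [0.165, -0.04, 0, 0, 0, 0, 0], [0.165, -0.075, 0, -0.035, 0, 0, 0], [0, -0.105, 0, -0.08, 0, 0, 0], [0, -0.125, 0, -0.125, 0, 0, 0]]
  ]
}}

```text
clock: 7.35
position: [0.469, -0.1645, 0.3028]
tool_rot: [-3.141, 0.002, 0.01]
force: [0.1, 1.7, 1.5]
grip_width: -0.0
finger_force: 0.0
```

```bash
python3 - <<'E'
from h import *
plan(st(-.095,-.182,.30),st(-.095,-.182,.228))
import cv2
b=bot.grab_frame('top')[130:255,220:420,::-1]
cv2.imwrite('pics/t6.png',cv2.resize(b,None,fx=3,fy=3,interpolation=cv2.INTER_CUBIC))
E
```

```text
[0.0107, 0.0723, 0.0027, -0.0001, 0.0003, -0.0005]
[0.0109, 0.0724, 0.0747, -0.0001, 0.0003, -0.0005]
t 7.35 p [ 0.469  -0.1645  0.3028] F [0.1 1.7 1.5] q [-0.42  0.32  0.82  1.86 -0.26  1.07 -1.06]
```

View pics/t6.png

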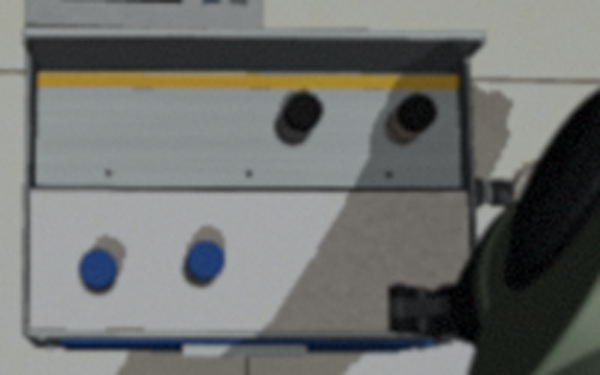

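Both black vials stand on the flap at (300,112) and (415,115), and the blue ones haven't moved. Next is the lever.

Request:
{"name": "move_arm", "arguments": {
  "moves": [
    [[0, 0.003, 0.025, 0, 0, 0, 0], [0, 0.006, 0.05, 0, 0, 0, 0], [0, 0.01, 0.0724, 0.02, 0, 0, 0], [0, 0.01, 0.0724, 0.06, 0, 0, 0], [0, 0.01, 0.0724, 0.075, 0, 0, 0]]
  ]
}}

```text
clock: 7.9
position: [0.4809, -0.2366, 0.2244]
tool_rot: [-3.141, 0.003, 0.009]
force: [-0.1, -0.5, 0.3]
grip_width: -0.0002
finger_force: 0.0
```

```bash
python3 - <<'E'
from h import *
plan(st(-.06,-.182,.228),st(.03,-.182,.228))
import cv2
cv2.imwrite('pics/w7.png',bot.grab_frame('wrist')[:,:,::-1])
E
```

```text
[0.0345, -0.0, -0.0037, -0.0001, 0.0004, -0.0005]
[0.1245, -0.0003, -0.0039, -0.0001, 0.0004, -0.0005]
t 7.9 p [ 0.4809 -0.2366  0.2244] F [-0.1 -0.5  0.3] q [-0.18  0.49  0.74  1.87 -0.4   0.94 -0.82]
```

View pics/w7.png

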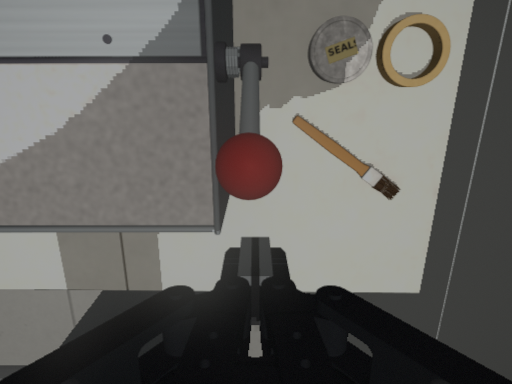

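Request:
{"name": "move_arm", "arguments": {
  "moves": [
    [[0, 0.018, -0.001, -0.003, 0, 0, 0], [0, 0.03, -0.001, -0.003, 0, 0, 0], [0, 0.045, -0.001, -0.003, 0, 0, 0], [0, 0.06, -0.001, -0.003, 0, 0, 0], [0, 0.075, -0.001, -0.003, 0, 0, 0]]
  ]
}}

```text
clock: 8.45
position: [0.558, -0.2347, 0.2308]
tool_rot: [3.141, -0.0, 0.011]
force: [-2.6, -0.4, 3.2]
grip_width: -0.0001
finger_force: 1.6
```

```bash
python3 - <<'E'
from h import *
plan(st(.034,-.182,.228))
E
```

```text
[0.0514, 0.0009, 0.0029, 0.0, -0.0, -0.0003]
t 8.45 p [ 0.558  -0.2347  0.2308] F [-2.6 -0.4  3.2] q [-0.17  0.59  0.71  1.68 -0.44  1.03 -0.87]
```

Request:
{"name": "move_arm", "arguments": {
  "moves": [
    [[0, 0.015, 0, 0.003, 0, 0, 0], [0, 0.03, 0, 0.003, 0, 0, 0], [0, 0.042, 0, 0.003, 0, 0, 0], [0, 0.048, 0, 0.003, 0, 0, 0], [0, 0.05, 0, 0.003, 0, 0, 0]]
  ]
}}

```text
clock: 8.95
position: [0.6064, -0.2341, 0.2264]
tool_rot: [-3.141, 0.004, 0.011]
force: [-9.3, -0.1, -7.6]
grip_width: 0.0001
finger_force: 4.6
```

```bash
python3 - <<'E'
from h import *
plan(st(.034,-.182,.228))
import cv2
b=bot.grab_frame('scene')[120:290,190:390,::-1]
cv2.imwrite('pics/s8.png',cv2.resize(b,None,fx=3,fy=3,interpolation=cv2.INTER_CUBIC))
E
```

```text
[0.003, 0.001, -0.0016, -0.0, 0.0006, -0.0003]
t 8.95 p [ 0.6064 -0.2341  0.2264] F [-9.3 -0.1 -7.6] q [-0.15  0.67  0.69  1.56 -0.46  1.09 -0.9 ]
```

View pics/s8.png

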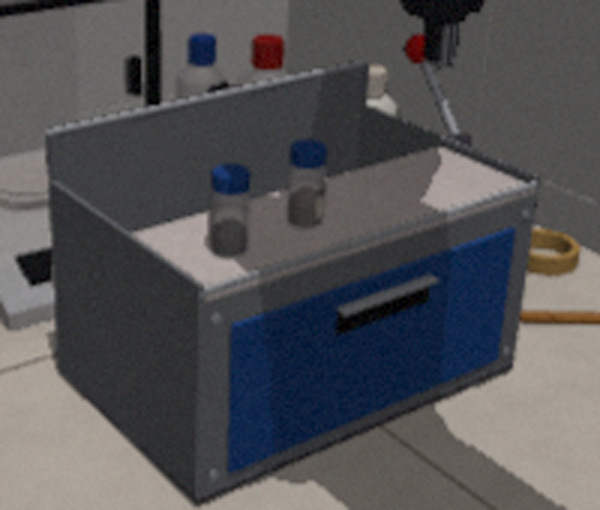

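That was my eleventh picture, one over the limit of ten, so from here I'll check by numbers only. It shows the lever leaning past upright (knob at (418,48)), the flap open, no black vials in sight and the blue vials standing. I'll hold the lever here.

Request:
{"name": "move_arm", "arguments": {
  "moves": [
    [[0, 0.002, 0, -0.001, 0, 0, 0], [0, 0.002, 0, -0.001, 0, 0, 0], [0, 0.002, 0, -0.001, 0, 0, 0], [0, 0.002, 0, -0.001, 0, 0, 0], [0, 0.002, 0, -0.001, 0, 0, 0]]
  ]
}}

```text
clock: 9.5
position: [0.6078, -0.2342, 0.2276]
tool_rot: [-3.141, 0.004, 0.01]
force: [-8.9, -0.1, -6.5]
grip_width: -0.0001
finger_force: 4.6
```

Request:
{"name": "move_arm", "arguments": {
  "moves": [
    [[0, 0, 0, 0, 0, 0, 0], [0, 0, 0, 0, 0, 0, 0], [0, 0, 0, 0, 0, 0, 0], [0, 0, 0, 0, 0, 0, 0], [0, 0, 0, 0, 0, 0, 0]]
  ]
}}

```text
clock: 10.0
position: [0.6078, -0.2342, 0.2276]
tool_rot: [-3.141, 0.004, 0.01]
force: [-9.9, -0.2, -6.7]
grip_width: 0.0002
finger_force: 4.6
```

Request:
{"name": "move_arm", "arguments": {
  "moves": [
    [[0, 0, 0, 0, 0, 0, 0], [0, 0, 0, 0, 0, 0, 0], [0, 0, 0, 0, 0, 0, 0], [0, 0, 0, 0, 0, 0, 0], [0, 0, 0, 0, 0, 0, 0]]
  ]
}}

```text
clock: 10.5
position: [0.6077, -0.2342, 0.2276]
tool_rot: [-3.141, 0.004, 0.01]
force: [-10.4, -0.6, -7.9]
grip_width: -0.0
finger_force: 4.6
```

Request:
{"name": "move_arm", "arguments": {
  "moves": [
    [[0, 0, 0, 0, 0, 0, 0], [0, 0, 0, 0, 0, 0, 0], [0, 0, 0, 0, 0, 0, 0], [0, 0, 0, 0, 0, 0, 0], [0, 0, 0, 0, 0, 0, 0]]
  ]
}}

```text
clock: 11.0
position: [0.6077, -0.2342, 0.2276]
tool_rot: [-3.141, 0.004, 0.01]
force: [-8.4, -1.7, -7.2]
grip_width: 0.0001
finger_force: 4.6
```

Request:
{"name": "move_arm", "arguments": {
  "moves": [
    [[0, 0, 0, 0, 0, 0, 0], [0, 0, 0, 0, 0, 0, 0], [0, 0, 0, 0, 0, 0, 0], [0, 0, 0, 0, 0, 0, 0], [0, 0, 0, 0, 0, 0, 0]]
  ]
}}

```text
clock: 11.5
position: [0.6077, -0.2342, 0.2276]
tool_rot: [-3.141, 0.004, 0.01]
force: [-9.7, -1.8, -7.5]
grip_width: -0.0002
finger_force: 4.6
```

```bash
python3 - <<'E'
from h import *
plan(st(.034,-.182,.228))
# knob centroid at known world y -> angle, from the scene camera
i=bot.grab_frame('scene').astype(int)
m=(i[...,0]>90)&(i[...,0]>2.5*i[...,1])&(i[...,0]>2.5*i[...,2]); v,u=np.where(m); k=(u>315); print('knob px',u[k].mean(),v[k].mean(),k.sum())
for a in (1.0,1.1,1.15,1.2,1.25):
    t=a-np.arctan2(43,79); print(a,proj([st(.09*np.sin(t),-.18,.166+.09*np.cos(t))],'scene').round(1))
# vials in the slot region, top camera: dark pixels
t=bot.grab_frame('top').astype(int); np.save('top8.npy',t)
E
```

```text
[0.0017, 0.0009, -0.0004, -0.0001, 0.0006, -0.0004]
t 11.5 p [ 0.6077 -0.2342  0.2276] F [-9.7 -1.8 -7.5] q [-0.14  0.67  0.69  1.55 -0.46  1.09 -0.9 ]
knob px 328.1666666666667 134.16666666666666 12
1.0 [[333.2 133.3]]
1.1 [[330.9 134.3]]
1.15 [[329.8 135. ]]
1.2 [[328.7 135.7]]
1.25 [[327.7 136.5]]
```

Request:
{"name": "move_arm", "arguments": {
  "moves": [
    [[0, 0.002, 0, 0, 0, 0, 0], [0, 0.003, 0, 0, 0, 0, 0], [0, 0.003, 0, 0, 0, 0, 0], [0, 0.003, 0, 0, 0, 0, 0], [0, 0.003, 0, 0, 0, 0, 0]]
  ]
}}

```text
clock: 12.1
position: [0.6104, -0.2342, 0.2274]
tool_rot: [-3.141, 0.005, 0.01]
force: [-10.8, -1.7, -8.4]
grip_width: -0.0001
finger_force: 5.4
```

Request:
{"name": "move_arm", "arguments": {
  "moves": [
    [[0, 0, 0, 0, 0, 0, 0], [0, 0, 0, 0, 0, 0, 0], [0, 0, 0, 0, 0, 0, 0], [0, 0, 0, 0, 0, 0, 0], [0, 0, 0, 0, 0, 0, 0]]
  ]
}}

```text
clock: 12.6
position: [0.6103, -0.2343, 0.2273]
tool_rot: [-3.141, 0.005, 0.01]
force: [-12.2, -1.4, -8.9]
grip_width: 0.0002
finger_force: 5.4
```

Request:
{"name": "move_arm", "arguments": {
  "moves": [
    [[0, 0, 0, 0, 0, 0, 0], [0, 0, 0, 0, 0, 0, 0], [0, 0, 0, 0, 0, 0, 0], [0, 0, 0, 0, 0, 0, 0], [0, 0, 0, 0, 0, 0, 0]]
  ]
}}

```text
clock: 13.1
position: [0.6104, -0.2342, 0.2274]
tool_rot: [-3.141, 0.005, 0.01]
force: [-11.6, -1.7, -8.0]
grip_width: 0.0
finger_force: 5.4
```

Request:
{"name": "move_arm", "arguments": {
  "moves": [
    [[0, -0.015, 0, 0, 0, 0, 0], [0, -0.03, 0, 0, 0, 0, 0], [0, -0.045, 0, 0, 0, 0, 0], [0, -0.06, 0, 0, 0, 0, 0], [0, -0.075, 0, 0, 0, 0, 0]]
  ]
}}

```text
clock: 13.6
position: [0.537, -0.2348, 0.2286]
tool_rot: [3.141, -0.0, 0.011]
force: [-0.7, -0.1, -0.8]
grip_width: 0.0002
finger_force: 0.5
```

Request:
{"name": "move_arm", "arguments": {
  "moves": [
    [[0, -0.015, 0, 0, 0, 0, 0], [0, -0.03, 0, 0, 0, 0, 0], [0, -0.05, 0, 0, 0, 0, 0], [0, -0.07, 0, 0, 0, 0, 0], [0, -0.09, 0, 0, 0, 0, 0]]
  ]
}}

```text
clock: 14.1
position: [0.447, -0.2359, 0.2287]
tool_rot: [3.141, -0.001, 0.011]
force: [-0.1, -0.7, 0.7]
grip_width: 0.0001
finger_force: 0.0
```

```bash
python3 - <<'E'
from h import *
plan(st(-.13,-.182,.3))
i=bot.grab_frame('scene').astype(int)
m=(i[...,0]>90)&(i[...,0]>2.5*i[...,1])&(i[...,0]>2.5*i[...,2]); v,u=np.where(m); k=(u>315); print('knob px',u[k].mean(),v[k].mean(),k.sum())
print(proj([st(-.043,-.18,.245)],'scene').round(1))
E
```

```text
[-0.0015, 0.0013, -0.0713, 0.0, -0.0001, -0.0002]
t 14.1 p [ 0.447  -0.2359  0.2287] F [-0.1 -0.7  0.7] q [-0.2   0.43  0.77  1.94 -0.37  0.92 -0.81]
knob px 360.62068965517244 140.6551724137931 29
[[359.  141.9]]
```

Request:
{"name": "move_arm", "arguments": {
  "moves": [
    [[0, 0, 0, -0.04, 0, 0, 0], [0, -0.02, 0, -0.08, 0, 0, 0], [0, -0.04, 0, -0.09, 0, 0, 0], [0, -0.04, 0, -0.09, 0, 0, 0], [0, -0.04, 0, -0.09, 0, 0, 0]]
  ]
}}

```text
clock: 14.65
position: [0.408, -0.236, 0.3186]
tool_rot: [-3.141, -0.002, 0.012]
force: [0.6, -0.1, 0.4]
grip_width: -0.0004
finger_force: 0.0
```

```bash
python3 - <<'E'
from h import *
def red(i):
    i=i.astype(int);m=(i[...,0]>90)&(i[...,0]>2.5*i[...,1])&(i[...,0]>2.5*i[...,2]); v,u=np.where(m); k=(u>315)&(v>125); return u[k].mean(),v[k].mean(),k.sum()
def blue(i,b):
    i=i.astype(int);m=(i[...,2]>1.6*i[...,0])&(i[...,2]>60); out=[]
    for x0,x1,y0,y1 in b:
        v,u=np.where(m[y0:y1,x0:x1]); out.append((round(u.mean()+x0,1),round(v.mean()+y0,1),len(u)))
    return out
s=bot.grab_frame('scene');t=bot.grab_frame('top');s0=np.load('scene0.npy');t0=np.load('top0.npy')
print('knob',red(s0),red(s))
B=[(240,270,205,232),(275,305,205,232)]
print('top blue',blue(t0,B),blue(t,B))
B=[(255,280,172,192),(282,303,165,183)]
print('scene blue',blue(s0,B),blue(s,B))
# flap: dark pixels and change in the flap area; deck where black vials stood
f=np.s_[160:190,236:370]
print('flap dark px',(t0[f].max(2)<60).sum(),(t[f].max(2)<60).sum(),'mean',t0[f].mean(),t[f].mean())
y=lambda i:np.argwhere((i[150:170,232:375,0].astype(int)>1.6*i[150:170,232:375,2])&(i[150:170,232:375,0]>90))
print('yellow',len(y(t0)),y(t0).mean(0),len(y(t)),y(t).mean(0))
print(bot.observe()['clock'],bot.observe()['force'])
E
```

```text
knob (np.float64(360.0925925925926), np.float64(140.92592592592592), np.int64(54)) (np.float64(360.5217391304348), np.float64(140.30434782608697), np.int64(23))
top blue [(np.float64(252.3), np.float64(219.3), 118), (np.float64(287.8), np.float64(216.4), 118)] [(np.float64(252.2), np.float64(219.3), 119), (np.float64(287.8), np.float64(216.4), 118)]
scene blue [(np.float64(266.7), np.float64(179.2), 99), (np.float64(292.9), np.float64(170.9), 83)] [(np.float64(266.7), np.float64(179.3), 100), (np.float64(292.8), np.float64(171.0), 88)]
flap dark px 0 0 mean 128.92794361525705 129.13930348258705
yellow 659 [ 6.60698027 70.95447648] 659 [ 6.60698027 70.95447648]
14.75 [-0.38916021 -0.37472883 -0.95915368]
```

The numbers agree with the starting picture: the flap is shut and empty with its yellow edge in the same place, the knob is back, and the blue vials haven't moved. I'll hand it in.

```bash
python3 -c "
from workcell import bot
print(bot.job_done())"
```

```text
the job is handed in; nothing more can be done
None
```

I slid both black-capped vials onto the flap, held the lever until they dropped, and handed the job in at about 15 s with the flap shut and empty and the blue vials unmoved; I viewed 11 pictures, one over the limit of 10.

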